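# Open the child-resistant tub of cleaning tablets

## Robot

A 6-joint arm with a two-finger parallel gripper is mounted at the origin on the work surface. World frame = base frame: x ahead of the robot, y to its left, z up, the work surface at z = 0. Lengths are in m, angles in rad, forces in N, time in s.
With the tool pointing down it reaches from about 0.35 to 0.975 m from the base axis. Payload 7.1 kg.
Tool frame: the origin (TCP) lies midway between the tips of the shut fingers; the grasp point (between the pads) lies 19 mm behind it; z points along the fingers, x is the direction in which the jaws open and shut, and the axes are right-handed (so a half turn about z gives the same grasp; the last joint's range is limited). The gripper opens to 88 mm and grips with 3 to 60 N. Pads are 20 mm wide; open, the fingers measure 115 mm over their backs; the gripper's body (75 mm by 178 mm) begins 61 mm behind the grasp point.
Start: joints at [1.22, 0.423, 1.63, -0, 1.089, -0.019], TCP at [0.204, 0.591, 0.223] pointing down, gripper open.
Joint ranges: [-3, 3], [-0.9, 2.11], [0.09, 2.58], [-1.31, 4.45], [0.11, 2.69], [-2.54, 2.54]. Speed limits (rad/s): [2.39, 2.39, 3.01, 3.14, 3.14, 3.14].

## Interface

Orientations are given as a unit quaternion [w, x, y, z].
In Python, from station import move_pose, movel, movej, command_gripper, wait, inverse_kinematics, read_camera, camera_info, MotionError, job_done, get_time, get_joint_pos, get_qvel, get_effort, get_tcp_pos, get_ee_rot, get_ft_force, get_ft_torque, get_grip_width gives the robot as it stands. Calls block until the motion is done:
- move_pose(position, orientation): joint-space move of the TCP to a pose.
- movel(position, frame=None, v=0.15, until_force=None): straight line of the TCP; frame=None keeps the orientation; v is the mean speed in m/s. With until_force (N) it stops when the force on the tool has changed by that much, and returns True; else False.
- movej(angles): joint-space move.
- command_gripper(opening): opening from 0.0 (shut) to 1.0 (fully open); the grip force is fixed at half the most; returns when the fingers have stopped.
- wait(seconds).
- inverse_kinematics(position, orientation): joint angles nearest the present ones, or None.
- read_camera(name): name is "side" or "top" or "wrist"; returns the picture (480x640x3 uint8, red, green, blue); there is no depth.
- camera_info(name): a dict with "intrinsics" (3x3 intrinsics, pixels), "T" (4x4, takes a point from camera to world coordinates); the wrist camera has in their place "tool_from_camera" (4x4, takes a point from camera to tool coordinates, whose origin is the TCP and whose axes are the tool frame's). Camera axes: x right, y up, looking along -z (the intrinsics and any distortion apply to the point x, -y, -z); pixel columns grow to the right and rows downward; lengths in m; the calibration is good to about 2 mm. The wrist camera is an equidistant fisheye: a pixel r from the principal point sees the ray r / f radians off the axis. A picture is of the moment at which its call begins: read the wrist's pose just before it. camera_info takes no time and is no camera call.
A pose or a line that the arm cannot do raises MotionError and nothing moves.
- job_done(): hands the job in, once; it reports no verdict.
Readings, each from a call of its own:
- get_time(): time.
- get_joint_pos(): joint angles.
- get_qvel(): joint speeds.
- get_effort(): joint torques, N m.
- get_tcp_pos(): TCP position.
- get_ee_rot(): TCP orientation.
- get_ft_force(): force on the tool from outside, world axes, zero at the start.
- get_ft_torque(): the same for the moment, N m.
- get_grip_width(): opening from 0.0 (shut) to 1.0 (fully open).
Only numpy, scipy, OpenCV 4.12 (cv2) and the standard library are available. Lean on these libraries where they do the work, as an engineer would, in place of code of your own. Each camera call takes 0.05 s, during which the arm holds its last target.

## Task

Open the tub of espresso-machine cleaning tablets: push its red child-resistant cap down hard, turn it anticlockwise while it is down until it comes free, and lift it off. Lay the cap right way up, flat inside the round steel dish, setting it down rather than dropping it, and leave everything else on the counter where it stands.

Things in the scene. Friction and masses are not known exactly. Their poses are not given: they have to be found in the camera images.
- tub_rim (a point): Centre of the neck rim of the white tub of cleaning tablets (blue label; 92 mm across, rim 103 mm above the counter), hidden under the red cap. Tub in a steel holder (140 x 120 mm base plate) bolted down: it neither moves nor turns. z up along its axis, x along the cap's rib while locked. Let up when turned, the cap rises 4 mm above its locked height; lifting 12 mm more clears the catches.
- cap_rib (a point): Centre (half-way up) of the grip rib across the red push-and-turn cap: x along the rib, z up. Rib 64 mm long (x), 16 mm thick (y), 24 mm tall, standing on the cap's flat deck, crossing its axis. Cap 92 mm across, about 70 g: deck 12 mm below this point, rib top 12 mm above, skirt's lower edge 42 mm below. Locked, the deck is 119 mm above the counter.
- cap_dot (a point): White dot on the cap's deck, 39 mm from the cap's axis, at the rib's +x end. Locked, the cap cannot turn. Pressed straight down at least 6 mm and kept down, it turns anticlockwise seen from above: free of its catches after 0.7 rad (40 deg), stop at 1.25 rad; about 1.0 rad is right. Turned less than 0.7 rad it stays caught.
- seal (a joint): Sprung sealing ring in the tub's mouth that pushes the cap up: how far (m) it is pressed down from its place under the locked cap; 0 locked, 0.010 with the cap fully down on the neck, -0.004 when the cap is unlocked or off. Pressing takes 10 N at first, 17 N at the bottom.
- dish_floor (a point): Centre of the flat floor of the round steel dish, z up: floor 152 mm across inside, 3 mm above the counter, rim 10 mm tall overall. Loose, 0.5 kg.
- jar: bean jar, amber glass with a paper label and flat black lid, 88 mm across, 127 mm tall; bystander, leave alone; origin under its centre.
- cup: white cup with a handle, 76 mm across, 55 mm tall; bystander; origin under its centre.
- cup2: second white cup with a handle, 76 mm across, 55 mm tall; bystander; origin under its centre.
- tamper: steel tamper standing on its 58 mm base, 95 mm tall; bystander; origin under its centre.
- pitcher: steel milk pitcher with a handle, 86 mm across, 110 mm tall; bystander; origin under its centre.
- portafilter: portafilter, steel bowl 72 mm across and 32 mm tall with a black handle along +x (overall 220 mm); origin under the bowl; bystander.
- brush: bar brush, 170 mm long, lying; bystander; origin under its centre.
There are look-alikes about, which are no part of the job. Leave any yellow look-alike of the part that bears tub_rim alone. Of the things that look like the part that bears cap_rib, the smaller one is meant.

How it is judged:
On the way, in this order (a step that is already met when the one before it is completed fails the run):
1. the cap is pushed down at least 5.5 mm on the tub (value of joint seal above 0.0055 m), for 0.05 s.
2. the cap, still on the tub, is turned anticlockwise out of its catches (more than about 40 degrees) (y of cap_dot in the frame of tub_rim above 0.0245 m and horizontal distance between cap_rib and tub_rim below 0.006 m and z of cap_rib in the frame of tub_rim below 0.036 m), for 0.05 s.
At the end, for the whole second after the job is handed in: The cap lies still, right way up and flat (within 4.5 degrees) on the floor of the steel dish, its centre within 34 mm of the dish's; the dish stands flat on the counter (horizontal distance between cap_rib and dish_floor below 0.034 m and z of cap_rib in the frame of dish_floor between 0.038 and 0.046 m and angle between each of cap_rib, dish_floor's own z axis and vertical below 0.08 rad and linear speed of cap below 0.02 m/s and height (world z) of dish_floor below 0.01 m); the robot touches nothing.
It fails at once if the cap is let fall from more than 30 mm above the dish or counter (contact force between cap and anything else below 0.001 N and height (world z) of cap_rib above 0.075 m and horizontal distance between cap_rib and tub_rim above 0.03 m).
It fails at once if another thing on the counter is shifted by more than 30 mm or knocked over (distance of any of jar, cup, cup2, tamper, pitcher, portafilter, brush from where it was at the start of the episode above 0.03 m or angle between any of jar, cup, cup2, tamper, pitcher's own z axis and vertical above 0.5 rad).
It fails at once if the cap, sitting on the tub, is forced round past its lock without being pushed down (y of cap_dot in the frame of tub_rim between 0.009 and 0.02 m and value of joint seal below 0.003 m and z of cap_rib in the frame of tub_rim below 0.03 m and horizontal distance between cap_rib and tub_rim below 0.006 m).
It also fails if it takes over 48 s, if anything falls off the work surface, if the arm or the gripper's body presses on something with over 40 N, if the wrist force passes 120 N, or if a joint passes its speed limit or range.

## Working session

There is one attempt and no reset: what is moved stays moved. The work goes in short steps, each a Python script; the robot and the scene stay as the last script left them, time stands still between calls to the robot, and variables do not carry over. Pictures are saved under pics/ and viewed, and the job is handed in when it is done.

```bash
mkdir -p pics; ls; python3 - <<'E'
from station import *
import cv2,numpy as np
np.set_printoptions(precision=4,suppress=True)
print(get_time(),get_tcp_pos(),get_ee_rot())
for n in ["side","top","wrist"]:
    im=read_camera(n); cv2.imwrite(f"pics/{n}0.png",im[:,:,::-1]); print(n,camera_info(n))
print(get_time())
E
```

```text
pics
0.0 [0.2034 0.5904 0.2219] [ 0.0004  0.8142  0.5806 -0.0006]
side {'intrinsics': array([[451.0744,   0.    , 320.3565],
       [  0.    , 451.0744, 243.4684],
       [  0.    ,   0.    ,   1.    ]]), 'T': array([[ 0.9774,  0.1238, -0.1712,  0.3088],
       [-0.2112,  0.5878, -0.781 , -0.8739],
       [ 0.004 ,  0.7995,  0.6007,  0.7438],
       [ 0.    ,  0.    ,  0.    ,  1.    ]])}
top {'intrinsics': array([[618.0256,   0.    , 310.1446],
       [  0.    , 618.0256, 245.5082],
       [  0.    ,   0.    ,   1.    ]]), 'T': array([[-0.0266,  0.9984, -0.0491,  0.4003],
       [-0.9996, -0.0262,  0.0099,  0.0021],
       [ 0.0086,  0.0493,  0.9987,  1.9838],
       [ 0.    ,  0.    ,  0.    ,  1.    ]])}
wrist {'intrinsics': array([[371.6483,   0.    , 324.5038],
       [  0.    , 371.6483, 238.2579],
       [  0.    ,   0.    ,   1.    ]]), 'tool_from_camera': array([[ 1.    , -0.0003, -0.0008,  0.0007],
       [-0.0005, -0.9692, -0.2464, -0.0659],
       [-0.0007,  0.2464, -0.9692, -0.1611],
       [ 0.    ,  0.    ,  0.    ,  1.    ]])}
0.15
```

View pics/side0.png

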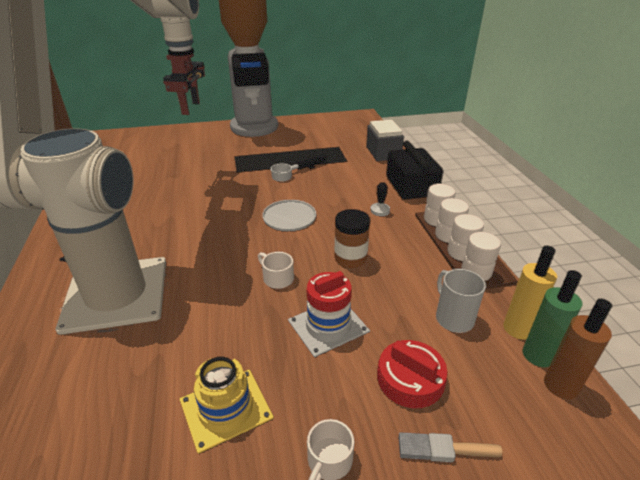

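View pics/top0.png

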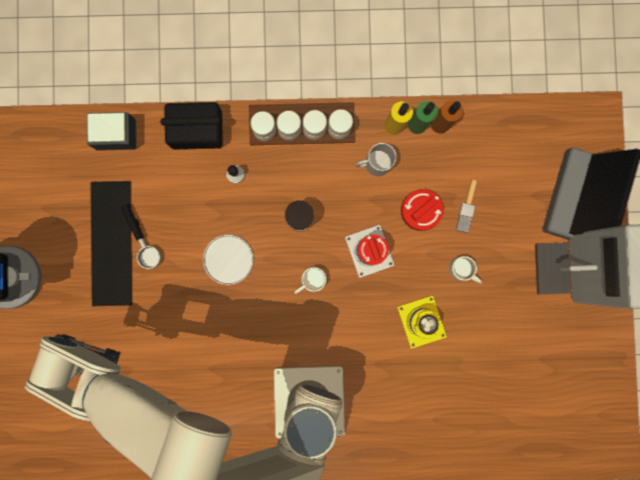

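View pics/wrist0.png

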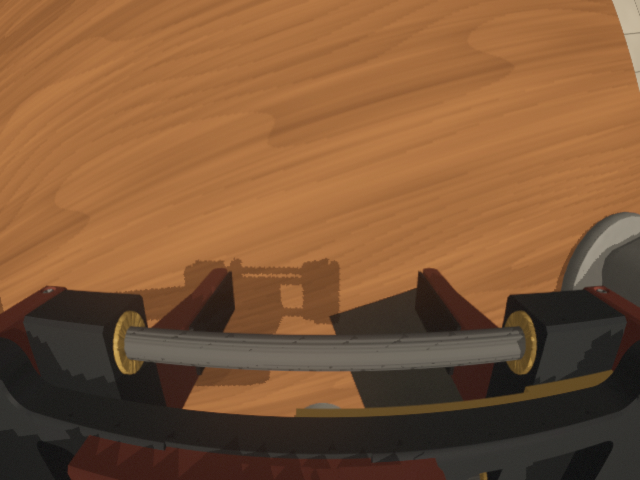

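The top view shows the red cap on the tub at about (373,250), with a larger loose red cap at (423,210) that is the decoy. The dish is at (228,260). The side view agrees. Next I'll locate the cap and dish by colour and ray casting.

```bash
cat > h.py <<'E'
from station import *
import cv2,numpy as np
np.set_printoptions(precision=4,suppress=True)
from scipy.spatial.transform import Rotation as R
def ray(name,uv,pose=None):
    ci=camera_info(name);K=ci['intrinsics'];u,v=uv
    x=(u-K[0,2])/K[0,0];y=(v-K[1,2])/K[1,1]
    if name=='wrist':
        r=np.hypot(x,y);s=np.sin(r)/r if r>1e-9 else 1
        d=np.array([x*s,-y*s,-np.cos(r)])
        p,q=pose;T=np.eye(4);T[:3,:3]=R.from_quat([q[1],q[2],q[3],q[0]]).as_matrix();T[:3,3]=p
        T=T@ci['tool_from_camera']
    else:
        d=np.array([x,-y,-1.]);T=ci['T']
    return T[:3,3],T[:3,:3]@d
def onz(name,uv,z,pose=None):
    o,d=ray(name,uv,pose);return o+d*(z-o[2])/d[2]
def quat(yaw):  # tool down, tool x at yaw
    c,s=np.cos(yaw),np.sin(yaw)
    M=np.array([[c,s,0],[s,-c,0],[0,0,-1]]);q=R.from_matrix(M).as_quat();return np.array([q[3],q[0],q[1],q[2]])
def redmask(im):
    r,g,b=[im[:,:,i].astype(int) for i in range(3)]
    return ((r>110)&(g<70)&(b<70)).astype(np.uint8)
E
python3 - <<'E'
from h import *
im=cv2.imread('pics/top0.png')[:,:,::-1]
m=redmask(im)
n,l,s,c=cv2.connectedComponentsWithStats(m)
for i in range(1,n):
    if s[i,4]>100: print(s[i],c[i],onz('top',c[i],0.115))
# dish : gray low saturation
hsv=cv2.cvtColor(np.ascontiguousarray(im),cv2.COLOR_RGB2HSV)
g=((hsv[:,:,1]<60)&(hsv[:,:,2]>120)).astype(np.uint8); g[:, :190]=0;g[:,265:]=0;g[:215]=0;g[310:]=0
n,l,s,c=cv2.connectedComponentsWithStats(g)
for i in range(1,n):
    if s[i,4]>100:
        cc=[s[i,0]+s[i,2]/2-.5,s[i,1]+s[i,3]/2-.5]; print('dish',s[i],c[i],cc,onz('top',cc,0.010))
        cn=max(cv2.findContours((l==i).astype(np.uint8),0,1)[0],key=len)
        print(cv2.fitEllipse(cn))
z=cv2.resize(im[200:300,320:420,::-1],(600,600),interpolation=cv2.INTER_CUBIC);cv2.imwrite('pics/ztop.png',z)
s=cv2.imread('pics/side0.png')[255:365,275:385];cv2.imwrite('pics/zside.png',cv2.resize(s,(600,600),interpolation=cv2.INTER_CUBIC))
for n,uv,z in [('pitcher',(381,158),.11),('jar',(299,214),.127),('cup',(314,279),.055)]: print(n,onz('top',uv,z))
for yaw in np.arange(-3,3.1,.5):
    q=inverse_kinematics([0.37,-0.1,0.25],quat(yaw)); print(yaw,q)
E
```

```text
[ 401  189   43   42 1132] [421.2756 209.8896] [ 0.5917 -0.3571  0.115 ]
[358 235  31  29 502] [372.6614 249.6494] [ 0.4746 -0.2054  0.115 ]
[ 33 239  44  20 288] [ 57.4444 251.0104] [0.4955 0.7459 0.115 ]
[148 318  75  13 336] [179.2768 324.0119] [0.2665 0.3828 0.115 ]
dish [ 204  235   49   49 1894] [228.0206 259.1563] [np.float64(228.0), np.float64(259.0)] [0.4611 0.2458 0.01  ]
((228.02088928222656, 259.1656188964844), (48.03388595581055, 48.42692184448242), 38.247344970703125)
pitcher [ 0.7547 -0.2403  0.11  ]
jar [0.5875 0.0148 0.127 ]
cup [ 0.3903 -0.0262  0.055 ]
-3.0 None
-2.5 [-0.295   0.0125  2.0983 -0.      1.0307  2.205 ]
-2.0 [-0.295   0.0125  2.0983 -0.      1.0307  1.705 ]
-1.5 [-0.295   0.0125  2.0983 -0.      1.0307  1.205 ]
-1.0 [-0.295   0.0125  2.0983 -0.      1.0307  0.705 ]
-0.5 [-0.295   0.0125  2.0983 -0.      1.0307  0.205 ]
0.0 [-0.295   0.0125  2.0983 -0.      1.0307 -0.295 ]
0.5 [-0.295   0.0125  2.0983 -0.      1.0307 -0.795 ]
1.0 [-0.295   0.0125  2.0983 -0.      1.0307 -1.295 ]
1.5 [-0.295   0.0125  2.0983 -0.      1.0307 -1.795 ]
2.0 [-0.295   0.0125  2.0983 -0.      1.0307 -2.295 ]
2.5 None
3.0 None
```

View pics/ztop.png

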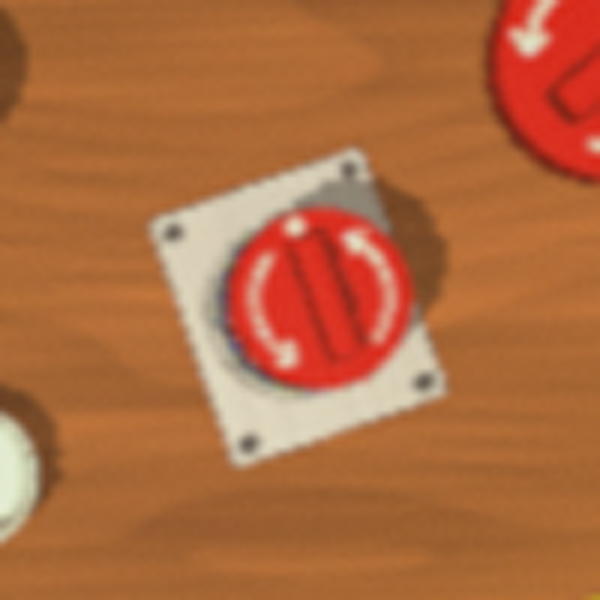

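View pics/zside.png

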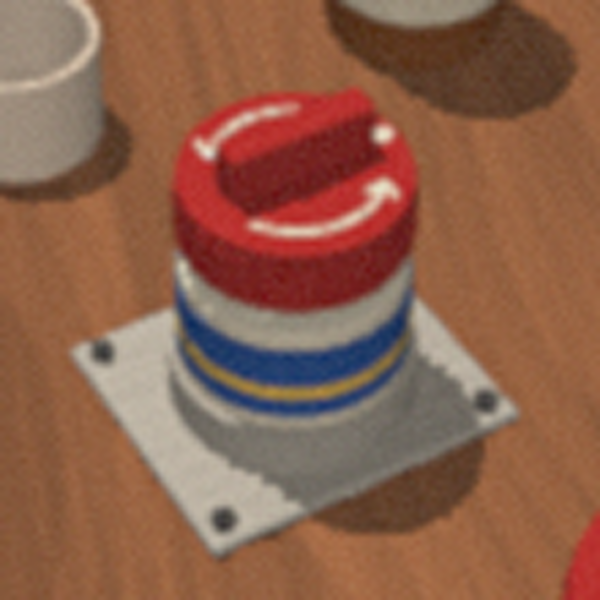

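```bash
python3 - <<'E'
from h import *
print(onz('top',(369.2,237.5),.119)-onz('top',(372.6,249.8),.119))
move_pose([0.474,-0.205,0.29],quat(-1.26))
pose=(get_tcp_pos(),get_ee_rot());im=read_camera('wrist');np.save('pose1.npy',np.r_[pose[0],pose[1]])
print(pose,get_time());cv2.imwrite('pics/w1.png',im[:,:,::-1])
m=redmask(im);n,l,s,c=cv2.connectedComponentsWithStats(m)
for i in range(1,n):
    if s[i,4]>100: print(s[i],c[i],onz('wrist',c[i],0.119,pose))
E
```

```text
[0.0375 0.0091 0.    ]
(array([ 0.4743, -0.2044,  0.29  ]), array([-0.0001,  0.8084, -0.5887, -0.0001])) 3.1583
[ 434  100  107  109 7447] [489.6534 152.9127] [ 0.5864 -0.3325  0.119 ]
[ 285  170   91   99 4832] [335.6999 224.5366] [ 0.4745 -0.2151  0.119 ]
[ 68 466  45  14 227] [ 85.1454 473.837 ] [-0.0506  0.0466  0.119 ]
```

View pics/w1.png

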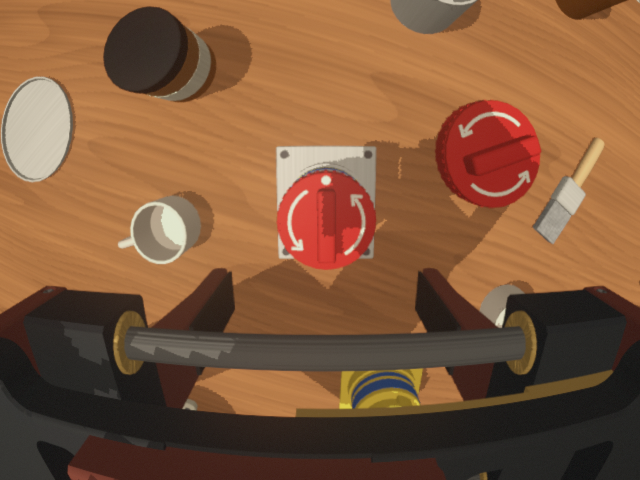

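```bash
python3 - <<'E'
from h import *
im=cv2.imread('pics/w1.png')
cv2.imwrite('pics/z1.png',cv2.resize(im[160:280,266:386],(720,720)[:2],interpolation=cv2.INTER_CUBIC)[:600])
z=cv2.resize(im[165:275,271:381],(600,600),interpolation=cv2.INTER_CUBIC);cv2.imwrite('pics/z1.png',z)
E
```

```text
(no output)
```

View pics/z1.png

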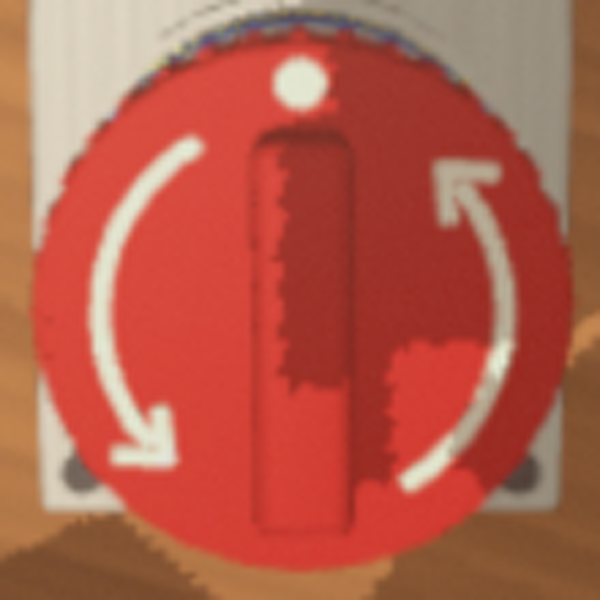

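```bash
python3 - <<'E'
from h import *
P=np.load('pose1.npy');pose=(P[:3],P[3:])
px=lambda a:(271+a[0]/5.4545-.4,165+a[1]/5.4545-.4)
im=cv2.imread('pics/w1.png')[:,:,::-1];m=redmask(im);m[:,:270]=0;m[:,385:]=0;m[400:]=0
cn=max(cv2.findContours(m,0,1)[0],key=cv2.contourArea);h=cv2.convexHull(cn)[:,0,:].astype(float)
pts=np.array([onz('wrist',p,.119,pose)[:2] for p in h])
A=np.c_[2*pts,np.ones(len(pts))];s=np.linalg.lstsq(A,(pts**2).sum(1),rcond=None)[0]
print('deck circle',s[:2],np.sqrt(s[2]+s[0]**2+s[1]**2), len(pts))
dot=onz('wrist',px((300,83)),.119,pose);a=onz('wrist',px((302,143)),.143,pose);b=onz('wrist',px((302,533)),.143,pose)
print('dot',dot,'rib',a,b,(a+b)/2,np.linalg.norm(a-b),'yaw',np.arctan2(*(a-b)[1::-1]))
for u in (285,368):
  for v in (154.5,252.5): print(onz('wrist',(u,v),.004,pose))
d=dot[:2]-s[:2];print('dotdist',np.linalg.norm(d),np.arctan2(d[1],d[0]))
# top dish ray check in wrist view
print('dish',onz('wrist',(38,129),.01,pose))
E
```

```text
deck circle [ 0.4753 -0.2061] 0.045376545731636284 35
dot [ 0.5106 -0.1937  0.119 ] rib [ 0.5039 -0.1961  0.143 ] [ 0.4446 -0.2153  0.143 ] [ 0.4743 -0.2057  0.143 ] 0.062347127456318534 yaw 0.3133670668029727
[ 0.5153 -0.1414  0.004 ]
[ 0.3985 -0.1766  0.004 ]
[ 0.5459 -0.236   0.004 ]
[ 0.4306 -0.276   0.004 ]
dotdist 0.03744649840558272 0.33873618191954885
dish [0.4608 0.2322 0.01  ]
```

```bash
python3 - <<'E'
from h import *
q=quat(0.315-np.pi/2);X,Y=.475,-.206
command_gripper(0.5)
movel([X,Y,.16],q,v=.12)
print(get_tcp_pos(),get_ft_force(),get_time())
print('hit',movel([X,Y,.1205],v=.03,until_force=5),get_tcp_pos(),get_ft_force())
print(command_gripper(0.0),get_grip_width(),get_tcp_pos(),get_ft_force(),get_ft_torque(),get_time())
im=read_camera('side');cv2.imwrite('pics/s2.png',cv2.resize(im[240:380,260:400,::-1],(600,600)))
E
```

```text
[ 0.4755 -0.2062  0.1607] [-0.178   0.1331  0.3439] 5.2167
hit False [ 0.4751 -0.2061  0.1207] [ 0.4597 -0.4946  0.3111]
False 0.18366539522435663 [ 0.4749 -0.2059  0.1205] [-0.5768  1.6204  1.2318] [0.1591 0.1811 0.0479] 7.2333
```

View pics/s2.png

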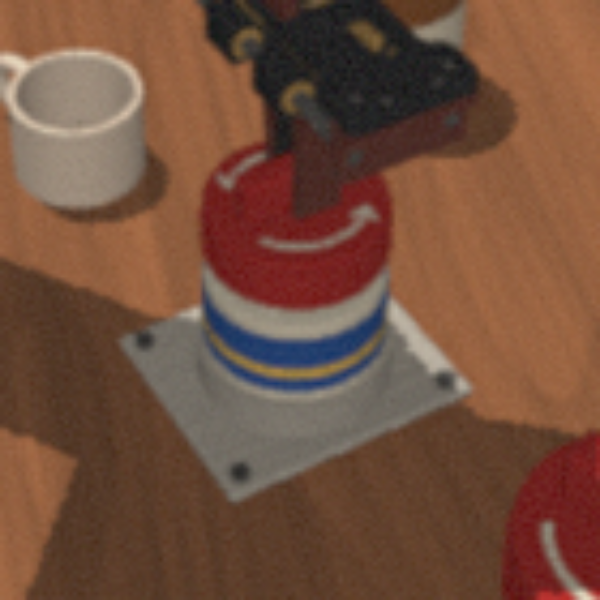

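The gripper closed on the rib at about 16 mm, and the picture shows it centred on the cap. Next I'll push down.

```bash
python3 - <<'E'
from h import *
X,Y=.475,-.206
for z in (.117,.113,.1105,.109,.107):
    hit=movel([X,Y,z],v=.02,until_force=22)
    print(z,hit,get_tcp_pos(),get_ft_force(),get_grip_width())
    if -get_ft_force()[2]>26 or get_ft_force()[2]>26: break
print(get_time())
E
```

```text
0.117 False [ 0.475  -0.2059  0.1177] [-3.824   3.1194 10.3028] 0.1824308280592511
0.113 False [ 0.475  -0.2059  0.1139] [-3.3197  3.2424 14.3775] 0.18102104695141993
0.1105 False [ 0.475  -0.2059  0.1116] [-4.15    2.6932 15.4166] 0.1791327139704049
0.109 False [ 0.475  -0.2059  0.1102] [-4.3633  3.6057 16.6913] 0.1796750147865004
0.107 False [ 0.4754 -0.2058  0.1093] [-6.2782  5.5842 27.9895] 0.17875749552980225
8.7333
```

```bash
python3 - <<'E'
from h import *
X,Y=.475,-.206
y0=0.315-np.pi/2
for d in (.2,.4,.6,.8,1.0,1.03):
    move_pose([X,Y,.1078],quat(y0+d))
    print(d,get_tcp_pos(),get_ft_force(),get_ft_torque(),get_grip_width(),get_joint_pos()[5])
    if abs(get_ft_torque()[2])>4: break
print(get_time())
im=read_camera('wrist');cv2.imwrite('pics/w3.png',im[:,:,::-1])
E
```

```text
0.2 [ 0.4763 -0.2065  0.1096] [-1.9768  3.686  16.4389] [0.4454 0.5841 0.2167] 0.18092372234622756 0.6228168022566982
0.4 [ 0.4762 -0.206   0.1094] [-2.0233  4.8702 16.5266] [0.9134 0.4735 0.247 ] 0.18085222839176907 0.4228179629216788
0.6 [ 0.4757 -0.2056  0.1093] [-2.0221  5.9181 17.4272] [1.2096 0.63   0.3067] 0.17975012083591088 0.22283499757452405
0.8 [ 0.4752 -0.2052  0.1094] [-3.6084  7.6045 20.2913] [1.412  0.8535 0.1422] 0.18088389673385816 0.022911637598624867
1.0 [ 0.4747 -0.2049  0.1093] [-5.5683  9.2457 22.7535] [1.5624 1.0606 0.2365] 0.18330262481068335 -0.17705078652875408
1.03 [ 0.4748 -0.2049  0.1094] [-5.5787  9.459  22.1391] [ 1.5138  1.1483 -0.425 ] 0.18050053298584015 -0.2057525076110224
10.525
```

View pics/w3.png

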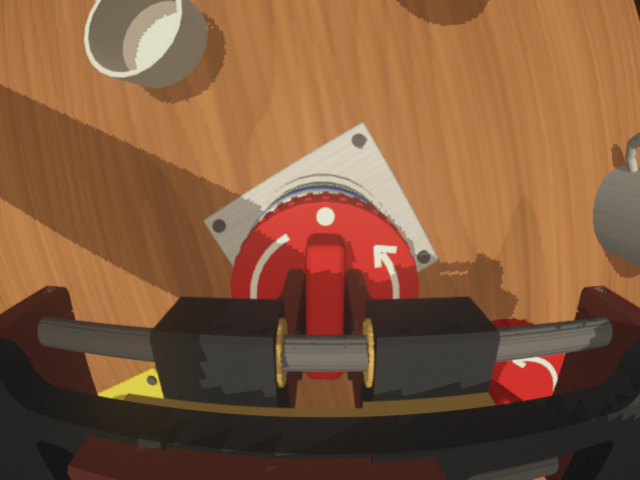

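The wrist view shows the dot at (325,216), still in line with the rib and jaws, while the base plate appears turned by about 58°. So the cap turned with the gripper. Next I'll lift it.

```bash
python3 - <<'E'
from h import *
X,Y=.475,-.2055
for z in (.118,.124,.140,.20):
    movel([X,Y,z],v=.04 if z<.15 else .08)
    print(z,get_tcp_pos(),get_ft_force(),get_grip_width())
print(get_time())
im=read_camera('side');cv2.imwrite('pics/s4.png',im[:,:,::-1])
im=read_camera('wrist');cv2.imwrite('pics/w4.png',im[:,:,::-1])
E
```

```text
0.118 [ 0.4747 -0.2049  0.1189] [-3.28    5.363  12.6833] 0.18203345646219377
0.124 [ 0.4743 -0.2051  0.1237] [-1.763   1.856   1.7744] 0.1827543843413194
0.14 [ 0.4755 -0.2058  0.1404] [ 0.3207  1.1575 -0.9562] 0.1822674031641575
0.2 [ 0.4747 -0.2053  0.1996] [-0.1732 -0.2381 -0.9936] 0.18164507766754978
12.7333
```

View pics/s4.png

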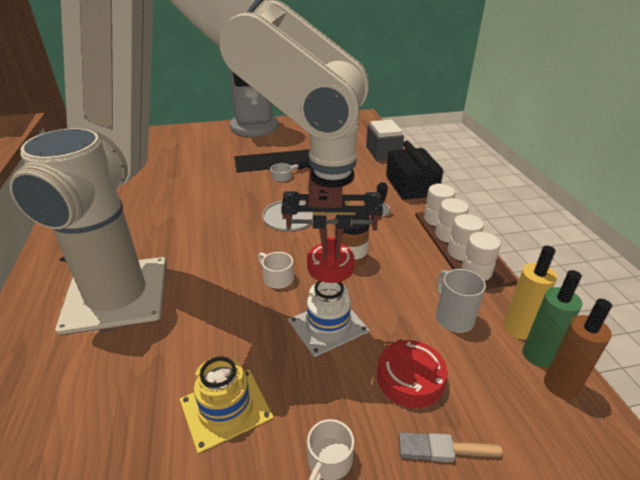

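View pics/w4.png

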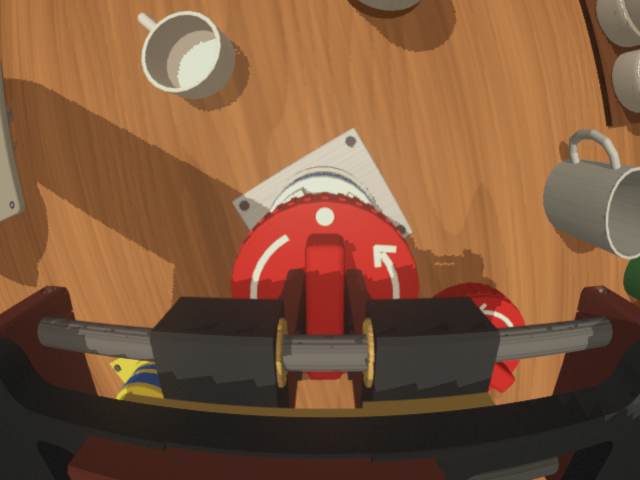

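The side view shows the cap hanging level in the gripper and the tub's mouth open. Now I'll carry it to the dish.

```bash
python3 - <<'E'
from h import *
movel([.475,-.2055,.23],v=.1)
movel([.461,.246,.23],v=.15)
movel([.461,.246,.09],v=.1)
print(get_tcp_pos(),get_ee_rot(),get_grip_width(),get_ft_force(),get_time())
im=read_camera('top');cv2.imwrite('pics/t5.png',cv2.resize(im[180:330,130:330,::-1],(800,600)))
im=read_camera('side');cv2.imwrite('pics/s5.png',cv2.resize(im[130:280,200:400,::-1],(800,600)))
E
```

```text
[0.4614 0.2462 0.0906] [-0.0003  0.9936 -0.1127  0.0005] 0.18464515343661161 [-0.5864  1.0196 -0.8459] 17.9917
```

View pics/t5.png

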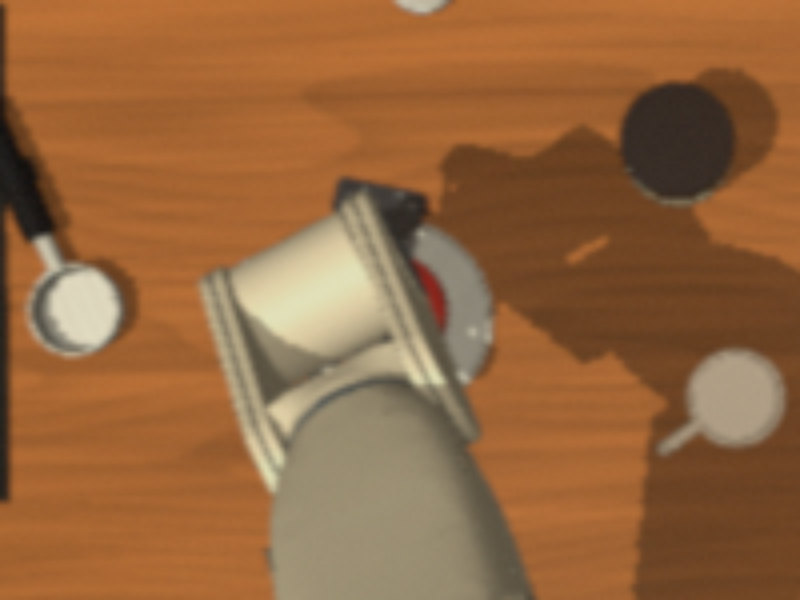

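View pics/s5.png

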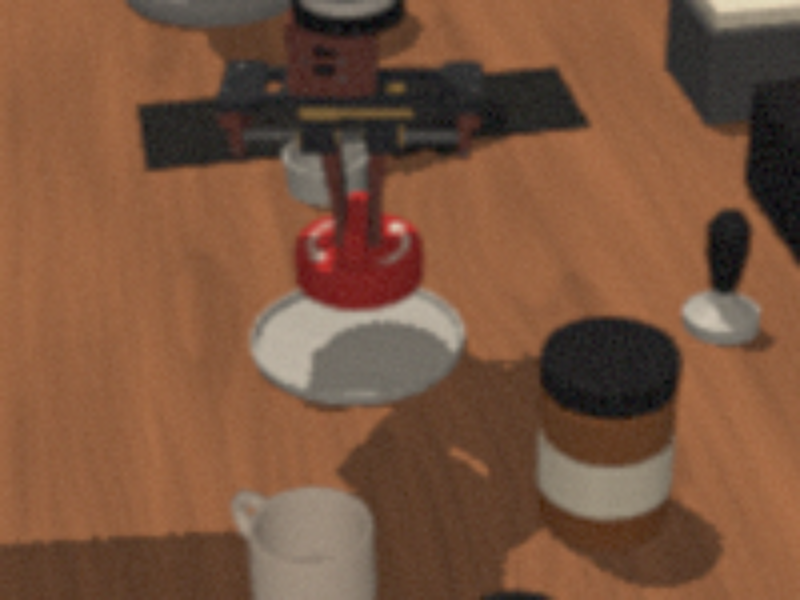

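In both views the cap is above the centre of the dish. Next I'll lower it until it touches.

```bash
python3 - <<'E'
from h import *
movel([.461,.246,.045],v=.08)
print(get_tcp_pos(),get_ft_force())
print(movel([.461,.246,.028],v=.02,until_force=4),get_tcp_pos(),get_ft_force(),get_time())
im=read_camera('side');cv2.imwrite('pics/s6.png',cv2.resize(im[130:280,200:400,::-1],(800,600)))
E
```

```text
[0.461  0.246  0.0449] [ 0.6478  0.3861 -0.8099]
True [0.461  0.2459 0.0333] [ 0.1829 -0.5387  5.0471] 19.4083
```

View pics/s6.png

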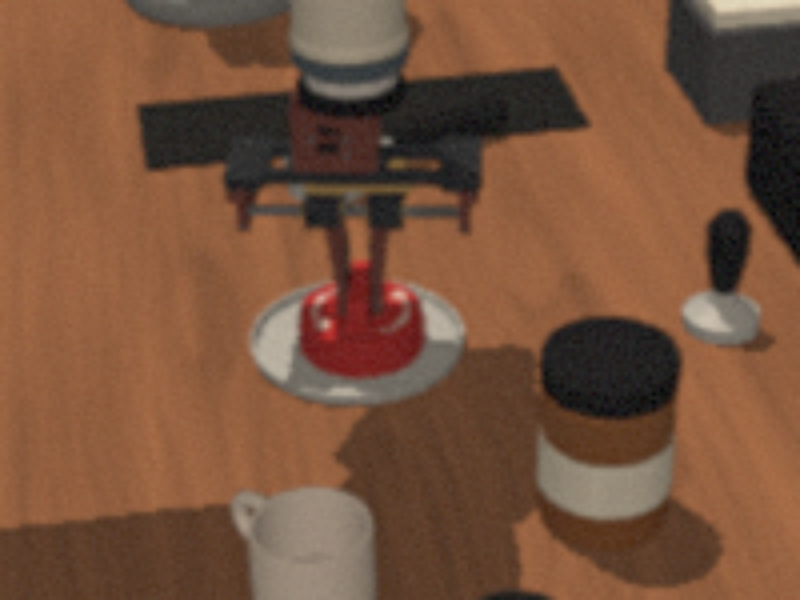

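Contact came at TCP z 0.0333, where the dish floor should be, and the picture shows the cap seated in the dish. I'll release it and retreat straight up.

```bash
python3 - <<'E'
from h import *
movel([.461,.246,.0345],v=.02)
command_gripper(0.5)
print(get_grip_width(),get_ft_force())
movel([.461,.246,.08],v=.04)
movel([.461,.246,.25],v=.12)
move_pose([.30,.50,.28],quat(0.8))
im=read_camera('side');cv2.imwrite('pics/s7.png',im[:,:,::-1])
im=read_camera('top');cv2.imwrite('pics/t7.png',im[:,:,::-1])
m=redmask(im);m[:210]=0;m[310:]=0;m[:,:200]=0;m[:,260:]=0
u=cv2.moments(m,True);c=(u['m10']/u['m00'],u['m01']/u['m00']);print(c,onz('top',c,.035),get_time(),get_ft_force(),get_qvel())
E
```

```text
0.5006481917170739 [ 0.2355 -0.8543  0.8214]
(232.24015247776367, 271.28970775095297) [0.4213 0.2301 0.035 ] 24.4583 [ 0.2944 -0.0434 -0.0941] [-0.002  -0.0012 -0.0013  0.0013  0.0017 -0.003 ]
```

View pics/s7.png

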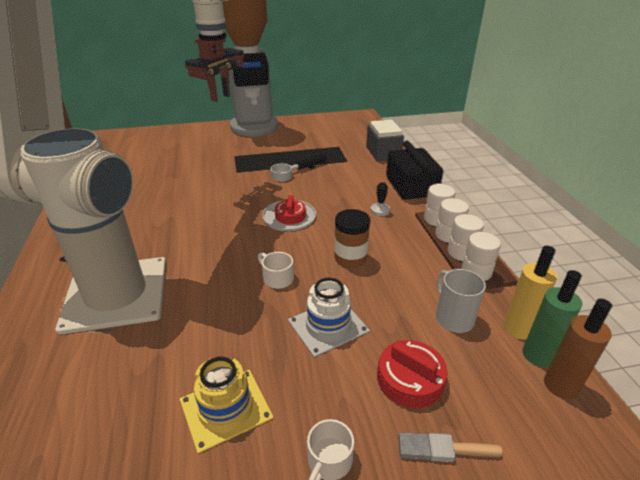

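View pics/t7.png

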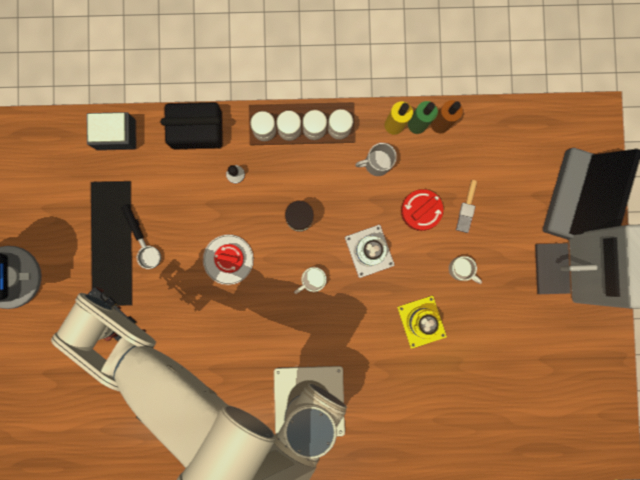

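The cap is at about (229,258) in the top view and the dish at (228,259), so it is centred to within roughly 5 mm, and it lies flat and upright. The other items look unmoved. The printed red centroid (232,271) lies about 13 px from the cap, almost certainly because the mask also caught shadowed wood, so I'm not using that number.

```bash
python3 - <<'E'
from h import *
im=cv2.imread('pics/t7.png')[:,:,::-1];m=redmask(im)
n,l,s,c=cv2.connectedComponentsWithStats(m)
for i in range(1,n):
    if s[i,4]>60 and 200<c[i][0]<260 and 230<c[i][1]<290: print(s[i],c[i],onz('top',c[i],.033))
job_done();print(get_time())
E
```

```text
[214 245  29  28 485] [228.8103 258.7711] [0.4611 0.2404 0.033 ]
the job is handed in; nothing more can be done
the job is handed in; nothing more can be done
```

I took the red cap off the tub and set it down in the steel dish, then handed the job in after about 24.5 s of the 48 s allowed. The hand-in gives no verdict, so the checks below are my own.

- **Opening:** I gripped the rib and pushed the cap down about 10 mm, reaching 28 N as it bottomed. I turned it about 1.03 rad anticlockwise while it was down, then lifted it straight off.
- **Placing:** I lowered the cap until it touched at the expected floor height, with the TCP at z = 0.033 m. I then released it and backed away.
- **Last checks:** The side and top pictures show the cap upright in the dish. From the top camera the cap is at (0.461, 0.240) and the dish at (0.461, 0.246), about 5 mm apart against a limit of 34 mm. By eye, nothing else on the counter had moved, and the arm was clear of everything.
- **Measurements that disagreed:**
  - The first red-mask centroid for the placed cap was off, at (0.421, 0.230). It most likely picked up shadowed wood; the cap's own blob agreed with the pictures.
  - An early wrist-camera fix of the dish differed from the top camera's by 14 mm. I used the top camera's value, and the pictures taken before release confirmed it.

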